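Take the nest plate out from under its hold-down weights

TASK

Set all three hold-down weights aside, upright on the black rubber mat, then lift the nest plate level, straight up off its locating pins, and lay it centred and square on the battens of the wooden stand while the weights wait on the mat. Then put each weight back upright on the middle of the jig pad of its own colour. Do not tip anything over and leave the paint jar where it is.

Things in the scene. Friction and masses are not known exactly. Their poses are not given: they have to be found in the camera images.
- weight_yellow_mid (a point): Loose upright hold-down weight, yellow grip, 0.3 kg, 88 mm tall, round: steel foot 28 mm diameter from 0 to 12 mm above its underside, steel collar 52 mm diameter from 12 to 18, yellow cylindrical grip 30 mm diameter from 18 to 88. Point: on its axis, 44 mm above its underside; z up. Starts on the yellow pad, its collar overhanging the nest plate's edge by about 8 mm (3 mm above it).
- weight_blue_mid (a point): Loose upright hold-down weight, blue grip, 0.3 kg, 88 mm tall, round: steel foot 28 mm diameter from 0 to 12 mm above its underside, steel collar 52 mm diameter from 12 to 18, blue cylindrical grip 30 mm diameter from 18 to 88. Point: on its axis, 44 mm above its underside; z up. Starts on the blue pad, its collar overhanging the nest plate's edge by about 8 mm (3 mm above it).
- weight_green_mid (a point): Loose upright hold-down weight, green grip, 0.3 kg, 88 mm tall, round: steel foot 28 mm diameter from 0 to 12 mm above its underside, steel collar 52 mm diameter from 12 to 18, green cylindrical grip 30 mm diameter from 18 to 88. Point: on its axis, 44 mm above its underside; z up. Starts on the green pad, its collar overhanging the nest plate's edge by about 8 mm (3 mm above it).
- pad_yellow_top (a point): Yellow square pad, 60 x 60 x 3 mm, fixed on the red jig base (slab 168 x 236 x 16 mm), place of the yellow weight. Point: centre of its upper face, 19 mm above the table; z up, x and y as the jig. The pads lie 80 mm left (+y), 80 mm right and 70 mm in front (-x, robot side) of the jig's centre; which is where varies.
- pad_blue_top (a point): Blue square pad, 60 x 60 x 3 mm, fixed on the red jig base (slab 168 x 236 x 16 mm), place of the blue weight. Point: centre of its upper face, 19 mm above the table; z up, x and y as the jig. The pads lie 80 mm left (+y), 80 mm right and 70 mm in front (-x, robot side) of the jig's centre; which is where varies.
- pad_green_top (a point): Green square pad, 60 x 60 x 3 mm, fixed on the red jig base (slab 168 x 236 x 16 mm), place of the green weight. Point: centre of its upper face, 19 mm above the table; z up, x and y as the jig. The pads lie 80 mm left (+y), 80 mm right and 70 mm in front (-x, robot side) of the jig's centre; which is where varies.
- plate_grip (a point): Loose aluminium nest plate 104 (x) x 124 (y) x 6 mm, 0.3 kg, with a black upright rib at its centre to hold: 40 mm long (x), 14 thick (y), top 56 mm above the plate's underside. Point: middle of the rib, 31 mm above the underside; z up. Starts on the jig (centre, same axes), underside 22 mm above the table, two 10 mm pins in its 12 mm holes at (40, 40), (-40, -40) mm, up to 19 mm above the underside.
- rack_top (a point): Fixed wooden stand: plywood board 130 (x) x 136 (y) x 12 mm with two dark battens along y, 22 mm wide, 12 mm high, 68 mm apart centre to centre. Point: centre of the stand at the batten tops, 24 mm above the table; z up. The plate goes on both battens, centred, its x axis along the stand's x axis, either way round. Lies on the other side of the jig from the mat.
- mat_top (a point): Fixed black rubber mat with a thin white edge line, the side area, 300 mm (x) by 120 mm (y), 4 mm thick. The point is the centre of its upper face; z up. It lies on the one side of the jig and the wooden stand on the other; which is which varies.
- jar: Bystander: closed white paint jar, 68 mm diameter, 85 mm tall, standing on the table beyond the jig; origin at the centre of its underside.
Not all that is in view belongs to the job. Of the things that look like the part that bears plate_grip, the smallest one is meant.

How it is judged:
By the outcome, as a careful person would: the job done as asked, in the order asked, and still so for the second after the job is handed in, with the robot touching nothing.
It also fails if it takes over 125 s, if anything falls off the work surface, if the arm or the gripper's body presses on something with over 40 N, if the wrist force passes 120 N, or if a joint passes its speed limit or range.

ROBOT

A 6-joint arm with a two-finger parallel gripper is mounted at the origin on the work surface. World frame = base frame: x ahead of the robot, y to its left, z up, the work surface at z = 0. Lengths are in mm, angles in rad, forces in N, time in s.
With the tool pointing down it reaches from about 350 to 925 mm from the base axis. Payload 6.4 kg.
Tool frame: the origin (TCP) lies midway between the tips of the shut fingers; the grasp point (between the pads) lies grip_point_offset behind it (grip_point_offset is the distance from the TCP to the grasp point, in mm); z points along the fingers, y is the line along which they close (so a half turn about z gives the same grasp; the last joint's range is limited). The gripper opens to 94 mm and grips with 3 to 60 N. Pads are 16 mm wide; open, the fingers measure 119 mm over their backs; the gripper's body (75 mm by 177 mm) begins 78 mm behind the grasp point.
Start: joints at [1.076, 0.245, 1.558, -0, 1.339, -0.174], TCP at [204.959, 616.851, 205.455] pointing down, gripper open.
Joint ranges: [-3.13, 3.13], [-1.02, 2.26], [0.13, 2.54], [-0.95, 4.09], [0.21, 2.88], [-2.74, 2.74]. Speed limits (rad/s): [2.57, 2.57, 3.14, 3.14, 3.14, 3.14].

INTERFACE

Orientations are given as a rotation vector (axis times angle).
In Python, from rig import get_state, snapshot, sign_off, find_in, grip_point_offset gives the robot as it stands.
- The arm moves only by the shell command python3 -m handwheel 'ROWS' [OPENING] [FORCE]. ROWS is text: rows parted by semicolons, each of 4 numbers parted by spaces: the shift along the world's x, y, z in mm, then the turn about the world's z in degrees. In form: tx ty tz yaw; .... A call has exactly 8 rows; each row shifts and turns the commanded pose from where the row before left it; what a row does not reach is not made up. A row lasts 1/8 s, in which the tool goes at most 62.5 mm and 10.7 degrees, less where a joint would pass 70% of its speed; a pose out of reach is approached as far as the arm can. A call is refused whole if a number of a shift passes 62.5 or a number of a turn 10.7, either way. A call with a gripper value outside its range is refused whole. OPENING is the opening, from -1 (shut) to 1 (fully open), set as the call begins (- or left out, the last holds). The fingers move at their own pace and stop on an object; FORCE is the grip in N (left out, the last holds). Time passes only in rows, so rows that do not move let the fingers close, or fill a call up. It gives the time, the measured TCP pose, the force, the opening and the grip force at its end, in the units of the state.
- get_state(): the state, without advancing time (a new reading comes with each control period).
- snapshot(name): name is "scene" or "side" or "wrist"; returns a dict with "image" (400x640x3 uint8, blue, green, red), "intrinsics" (3x3 intrinsics, pixels), "camera_from_world" (4x4, takes a point from world to camera coordinates). Camera axes: x right, y up, looking along -z (the intrinsics and any distortion apply to the point x, -y, -z); pixel columns grow to the right and rows downward; lengths in mm; the calibration is good to about 2 mm. A picture is of the moment at which its call begins. There is no depth.
- sign_off(): hands the job in; it is judged then, once.
Trained networks look in a picture, given as the dict that the camera call returned (one of the last four; its "shot" number tells which), for a name from the list of things; names that differ only in an ending like _2 or _b are one class to them, and where a whole thing is asked for, a point or a joint stands for the part that bears it (a point fixed in the world has none). Each returns a list of dicts, best first, with "p" (0 to 1); they miss things now and then, are a little off and sometimes report something else, mostly with a low value. They report only what shows in the picture. A call takes as long as a camera call. They do not tell look-alikes from the thing itself.
- find_in(picture, thing): "box" ([left, top, right, bottom] in pixels, round what is visible of it).
The state is a dict: "time": time; "q": joint angles; "qvel": joint speeds; "effort": joint torques, N m; "position": TCP position; "ee_rot": TCP orientation; "wrist_force": force on the tool from outside, world axes, zero at the start; "moment": the same for the moment, N m; "opening": finger opening in mm; "grasp_force": force on a finger pad.
Only numpy, scipy, OpenCV 4.12 (cv2) and the standard library are available. Lean on these libraries where they do the work, as an engineer would, in place of code of your own. Each camera call takes 0.05 s, during which the arm holds its last target. There are 200 camera calls.

## Working session

There is one attempt and no reset: what is moved stays moved. The work goes in short steps, Python scripts to look and compute and a shell command to move; the robot and the scene stay as the last step left them, time stands still between calls to the robot, and variables do not carry over. Pictures are saved under pics/ and viewed, at most 14 in all, crops included, and the job is handed in when it is done.

```bash
mkdir -p pics; ls; cat > h.py <<'E'
import numpy as np, cv2
from rig import get_state, snapshot, sign_off, find_in, grip_point_offset
def px(s,p):
    M=np.array(s["camera_from_world"]);K=np.array(s["intrinsics"])
    c=M[:3,:3]@np.array(p,float)+M[:3,3]
    u=K@np.array([c[0],-c[1],-c[2]]);return u[:2]/u[2]
def ray(s,uv,z):
    M=np.array(s["camera_from_world"]);K=np.array(s["intrinsics"])
    d=np.linalg.inv(K)@np.array([uv[0],uv[1],1.]);d=M[:3,:3].T@np.array([d[0],-d[1],-d[2]])
    o=-M[:3,:3].T@M[:3,3];return o+d*(z-o[2])/d[2]
def fit(obs):  # obs: list of (snap, uv, zheight offset) triangulate
    pass
E
python3 - <<'E'
from h import *
print(grip_point_offset,get_state())
for n in("scene","side","wrist"):
    s=snapshot(n);cv2.imwrite(f"pics/{n}0.png",s["image"])
    print(n,[k for k in s],np.round(s["camera_from_world"],3).tolist(),np.round(s["intrinsics"],1).tolist())
    for t in "weight_yellow_mid weight_blue_mid weight_green_mid pad_yellow_top pad_blue_top pad_green_top plate_grip rack_top mat_top jar".split():
        r=find_in(s,t);print(t,[(np.round(d["box"]).astype(int).tolist(),round(d["p"],2)) for d in r[:3]])
E
```

```text
pics
18.8 {'time': 0.0, 'q': array([ 1.07587961e+00,  2.45791010e-01,  1.55901199e+00,  1.07286504e-05,
        1.33871288e+00, -1.74120975e-01]), 'qvel': array([-0.00038789, -0.00021034, -0.00087386, -0.00087943, -0.00140781,
        0.00071545]), 'effort': array([ 1.71055020e-03, -4.15819037e+01, -3.14610887e+01,  6.86104945e-02,
        3.29320156e-02, -1.39775657e-04]), 'position': array([204.67091537, 616.29616787, 204.36121535]), 'ee_rot': array([-5.01648073e-01, -3.10063165e+00,  2.84757666e-03]), 'wrist_force': array([1.19026126, 0.43539301, 0.53901   ]), 'moment': array([-0.04346601,  0.00495819, -0.07182617]), 'grasp_force': 0.0, 'opening': 93.89563286097857}
scene ['image', 'intrinsics', 'camera_from_world', 'shot'] [[-0.345, 0.938, -0.001, 331.497], [-0.804, -0.295, 0.516, 390.827], [0.484, 0.179, 0.856, -1677.645], [0.0, 0.0, 0.0, 1.0]] [[483.6, 0.0, 316.8], [0.0, 483.6, 191.0], [0.0, 0.0, 1.0]]
weight_yellow_mid [([349, 171, 370, 194], 0.63)]
weight_blue_mid [([320, 183, 334, 213], 0.58)]
weight_green_mid [([375, 198, 394, 221], 0.88)]
pad_yellow_top [([350, 185, 372, 1
[... 873 characters left out ...]
 400], 0.98), ([221, 254, 288, 322], 0.75), ([293, 191, 320, 221], 0.68)]
rack_top [([302, 241, 363, 291], 0.98), ([342, 149, 360, 181], 0.41)]
mat_top [([216, 141, 305, 189], 0.97), ([309, 218, 334, 228], 0.34)]
jar [([340, 150, 358, 182], 0.71)]
wrist ['image', 'intrinsics', 'camera_from_world', 'shot'] [[0.316, 0.949, 0.001, -650.086], [-0.909, 0.303, -0.285, 28.436], [-0.271, 0.089, 0.959, -390.915], [0.0, 0.0, 0.0, 1.0]] [[304.3, 0.0, 315.4], [0.0, 304.3, 199.9], [0.0, 0.0, 1.0]]
weight_yellow_mid []
weight_blue_mid []
weight_green_mid [([171, 364, 210, 400], 0.54)]
pad_yellow_top []
pad_blue_top []
pad_green_top []
plate_grip []
rack_top []
mat_top [([172, 365, 209, 399], 0.62)]
jar []
```

```bash
python3 - <<'E'
import cv2
a=cv2.imread("pics/scene0.png")[90:310,170:490];cv2.imwrite("pics/s_c.png",cv2.resize(a,(800,550),interpolation=2))
a=cv2.imread("pics/side0.png")[130:400,190:510];cv2.imwrite("pics/d_c.png",cv2.resize(a,(700,590),interpolation=2))
E
```

```text
(no output)
```

View pics/s_c.png

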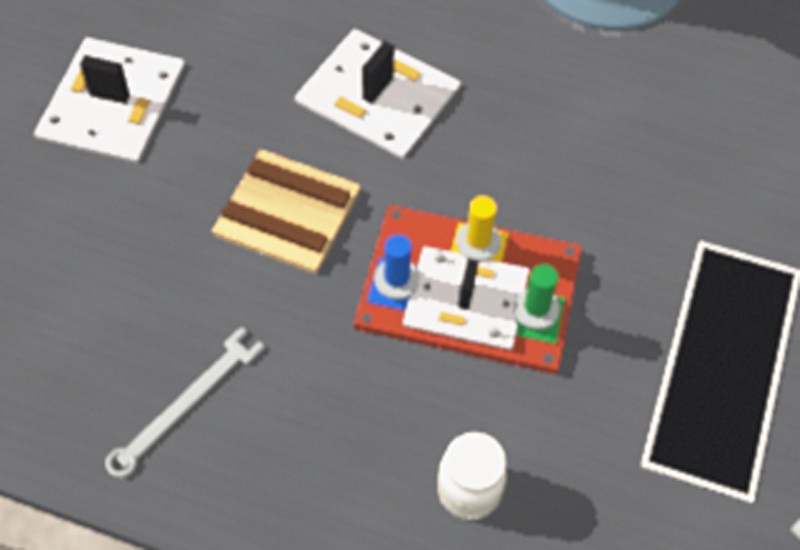

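View pics/d_c.png

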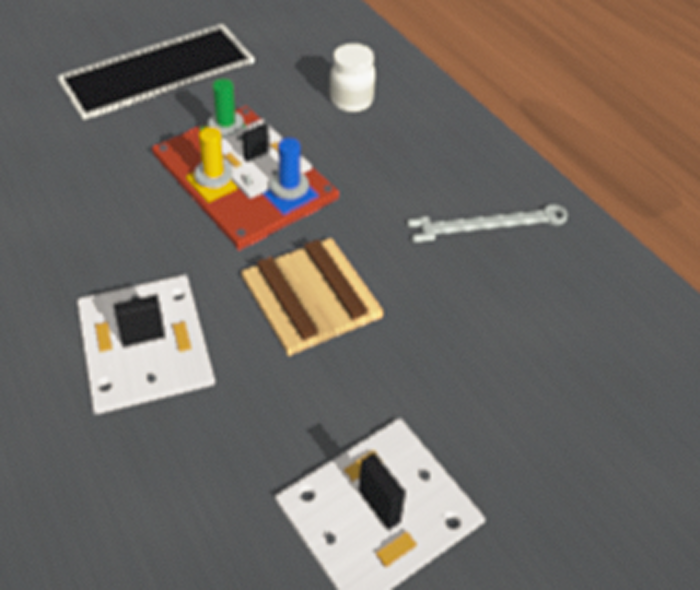

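The scene shows the red jig with the small plate. Yellow is on the robot side, blue at right and green at left. The stand is on the −y side and the mat on the +y side; the two bigger plates are decoys. Now the coarse positions.

```bash
cat >> h.py <<'E'
def mask(s,c):
    h=cv2.cvtColor(s["image"],cv2.COLOR_BGR2HSV);H,S,V=cv2.split(h)
    m={"red":((H<8)|(H>172))&(S>150)&(V>90),"yellow":(H>22)&(H<33)&(S>170)&(V>100),"green":(H>50)&(H<80)&(S>130),
       "blue":(H>105)&(H<125)&(S>170),"black":(V<28)}[c]
    return (m*255).astype(np.uint8)
def rect(s,m,z,hull=True):
    m=cv2.morphologyEx(m,cv2.MORPH_OPEN,np.ones((2,2)))
    n,l,st,_=cv2.connectedComponentsWithStats(m)
    p=np.argwhere(l==1+np.argmax(st[1:,4]))[:,::-1]
    w=np.array([ray(s,q,z)[:2] for q in p],np.float32)
    return cv2.minAreaRect(w)
E
python3 - <<'E'
from h import *
for n in("scene","side"):
    s=snapshot(n)
    print(n,"jig",rect(s,mask(s,"red"),16))
    m=mask(s,"black");m2=np.zeros_like(m)
    b=[660,0,0,0]
    if n=="scene": m2[180:300,420:500]=m[180:300,420:500]
    else: m2[135:190,210:310]=m[135:190,210:310]
    print("mat",rect(s,m2,4))
    for t,z in (("weight_yellow_mid",60),("weight_blue_mid",60),("weight_green_mid",50),("rack_top",20),("jar",42)):
        r=find_in(s,t)
        if r: b=r[0]["box"];print(t,np.round(ray(s,[(b[0]+b[2])/2,(b[1]+b[3])/2],z)))
    for c in("yellow","blue","green"):
        mm=mask(s,c);p=np.argwhere(mm)[:,::-1];print(c,len(p))
    R=find_in(s,"rack_top")[0]["box"]
    for uv in ([],):pass
E
```

```text
scene jig ((-300.7336730957031, 396.33782958984375), (55.98426055908203, 664.5714111328125), 0.05630851164460182)Traceback (most recent call last):
  File "<stdin>", line 9, in <module>
  File "h.py", line 21, in rect
    p=np.argwhere(l==1+np.argmax(st[1:,4]))[:,::-1]
                       ~~~~~~~~~^^^^^^^^^^
    return _wrapfunc(a, 'argmax', axis=axis, out=out, **kwds)
    return bound(*args, **kwds)
ValueError: attempt to get argmax of an empty sequence
```

```bash
python3 - <<'E'
from h import *
C={"scene":dict(jig=([(390,208),(582,245),(558,366),(356,324)],16),mat=([(702,243),(800,268),(752,498),(643,465)],4),stand=([(260,150),(360,183),(318,268),(213,230)],12)),
"side":dict(jig=([(152,148),(338,190),(240,238)],16),mat=([(60,77),(222,27),(254,60),(84,115)],4),stand=([(243,272),(330,240),(382,313),(290,350)],12))}
for n in C:
    s=snapshot(n)
    for k,(P,z) in C[n].items():
        w=np.array([ray(s,(p[0]/2.5+170,p[1]/2.5+90) if n=="scene" else (p[0]/2.1875+190,p[1]/2.185+130),z)[:2] for p in P])
        print(n,k,np.round(w).tolist(),w.mean(0).round(),np.round(cv2.minAreaRect(w.astype(np.float32))[2],1))
    for t,z in (("weight_yellow_mid",60),("weight_blue_mid",60),("weight_green_mid",50),("jar",42)):
        r=find_in(s,t)
        if r: b=r[0]["box"];print(t,np.round(ray(s,[(b[0]+b[2])/2,(b[1]+b[3])/2],z)))
E
```

```text
scene jig [[483.0, -146.0], [454.0, 85.0], [617.0, 100.0], [645.0, -129.0]] [550. -23.] 7.0
scene mat [[394.0, 218.0], [389.0, 334.0], [689.0, 335.0], [693.0, 218.0]] [541. 276.] 0.2
scene stand [[455.0, -328.0], [459.0, -194.0], [589.0, -198.0], [583.0, -335.0]] [ 522. -263.] 88.1
weight_yellow_mid [511. -35.  60.]
weight_blue_mid [ 588. -100.   60.]
weight_green_mid [561.  59.  50.]
jar [589. -20.  42.]
side jig [[454.0, 77.0], [645.0, -135.0], [485.0, -148.0]] [528. -69.] 42.0
side mat [[396.0, 327.0], [690.0, 324.0], [693.0, 210.0], [397.0, 214.0]] [544. 269.] 89.5
side stand [[462.0, -199.0], [588.0, -207.0], [580.0, -342.0], [456.0, -334.0]] [ 522. -271.] 86.8
weight_yellow_mid [499. -32.  60.]
weight_blue_mid [588. -94.  60.]
weight_green_mid [572.  63.  50.]
jar [779.  41.  42.]
```

```bash
python3 -m handwheel '19 -40.3 6 1.6;19 -40.3 6 1.6;19 -40.3 6 1.6;19 -40.3 6 1.6;19 -40.3 6 1.6;19 -40.3 6 1.6;19 -40.3 6 1.6;19 -40.3 6 1.6' >/dev/null
python3 -m handwheel '19 -40.3 6 1.6;19 -40.3 6 1.6;19 -40.3 6 1.6;19 -40.3 6 1.6;19 -40.3 6 1.6;19 -40.3 6 1.6;19 -40.3 6 1.6;19 -40.3 6 1.6' 0.3
cat >> h.py <<'E'
def pose():
    from scipy.spatial.transform import Rotation as Rr
    g=get_state();R=Rr.from_rotvec(g["ee_rot"]).as_matrix()
    print("t%.1f"%g["time"],"tcp",g["position"].round(1),"yaw %.2f"%np.degrees(np.arctan2(-R[0,1],R[1,1])),"tilt",R[:2,2].round(3),"op %.1f gf %.1f"%(g["opening"],g["grasp_force"]),"F",g["wrist_force"].round(1))
E
python3 - <<'E'
from h import *
pose();s=snapshot("wrist");cv2.imwrite("pics/w1.png",s["image"])
E
```

```text
time: 4.2
position: [509.4, -29.4, 301.8]
ee_rot: [-0.199, 3.135, -0.0]
wrist_force: [-0.2, 0.3, 1.2]
opening: 61.0
grasp_force: 0.0
t4.2 tcp [509.4 -29.4 301.8] yaw 7.26 tilt [ 0.001 -0.   ] op 61.0 gf 0.0 F [-0.2  0.3  1.2]
```

View pics/w1.png

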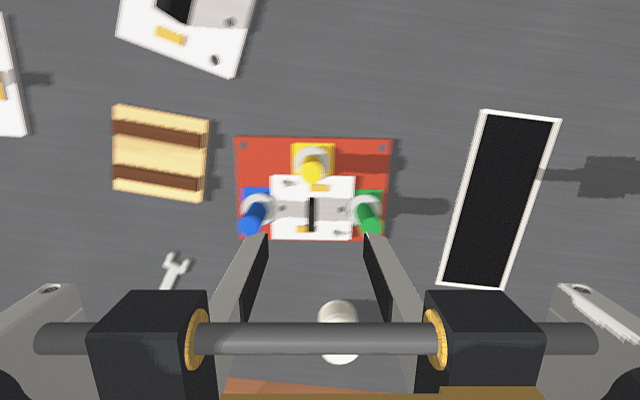

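The wrist view shows the jig at about (312,190), the stand at (160,152) and the mat at (500,200). The weights sit at (252,215), (313,165) and (368,212). Next I fit models to these masks.

```bash
cat >> h.py <<'E'
from scipy.optimize import minimize
def box(cx,cy,a,lx,ly,z0,z1):
    c,s_=np.cos(a),np.sin(a)
    return [(cx+c*u-s_*v,cy+s_*u+c*v,z) for u in(-lx/2,lx/2) for v in(-ly/2,ly/2) for z in(z0,z1)]
def cyl(cx,cy,r,z0,z1):
    t=np.linspace(0,6.283,24)
    return [(cx+r*np.cos(q),cy+r*np.sin(q),z) for q in t for z in(z0,z1)]
def hullmask(P,shape,k=4,hull=True):
    m=np.zeros((shape[0]*k,shape[1]*k),np.uint8)
    cv2.fillConvexPoly(m,cv2.convexHull((np.array(P)*k+k/2-.5).round().astype(np.int32)),1);return m
def fitm(s,m,model,x0,step,hull=True):
    n,l,st,_=cv2.connectedComponentsWithStats(m)
    k=1+np.argmax(st[1:,4]);p=np.argwhere(m>0 if hull=="all" else l==k)[:,::-1]
    k=4
    if hull: T=hullmask(p.astype(float),m.shape)
    else: T=cv2.resize((l==l[p[0][1],p[0][0]]).astype(np.uint8),None,fx=k,fy=k,interpolation=0)
    f=lambda x:float((hullmask([px(s,q) for q in model(x)],m.shape)!=T).sum())/T.sum()
    sim=np.vstack([x0]+[np.array(x0)+np.eye(len(x0))[i]*step[i] for i in range(len(x0))])
    r=minimize(f,x0,method="Nelder-Mead",options=dict(initial_simplex=sim,xatol=.05,fatol=1e-4))
    return r.x,r.fun
def roi(m,x0,y0,x1,y1):
    o=np.zeros_like(m);o[y0:y1,x0:x1]=m[y0:y1,x0:x1];return o
E
cat > meas.py <<'E'
from h import *
s=snapshot("wrist");B,G,R=[c.astype(int) for c in cv2.split(s["image"])]
H,S,V=cv2.split(cv2.cvtColor(s["image"],cv2.COLOR_BGR2HSV))
M=lambda b:(b*255).astype(np.uint8)
red=roi(M(((H<10)|(H>170))&(S>130)),225,125,400,250)
print("jig",fitm(s,red,lambda x:box(x[0],x[1],np.radians(x[2]),168,236,0,16),[550,-25,7],[8,8,4]))
tan=roi(M((H>5)&(H<28)&(S>60)),100,95,215,210)
print("stand",fitm(s,tan,lambda x:box(x[0],x[1],np.radians(x[2]),130,136,0,12),[522,-266,-3],[8,8,4]))
bl=roi(M(V<60),430,105,565,295)
print("mat",fitm(s,bl,lambda x:box(x[0],x[1],np.radians(x[2]),292,112,4,4.1),[542,273,0],[8,8,3]))
for c,lo,hi,w in(("yellow",22,33,(295,145,335,185)),("blue",105,125,(232,195,275,238)),("green",50,80,(350,195,388,238))):
    mm=M((H>lo)&(H<hi)&(S>120))
    r=find_in(s,f"weight_{c}_mid")
    print(c,[(np.round(d["box"]).tolist(),round(d["p"],2)) for d in r[:1]])
    cv2.imwrite(f"pics/m_{c}.png",mm)
E
python3 meas.py; python3 - <<'E'
import cv2
a=cv2.imread("pics/w1.png")[125:255,225:400];cv2.imwrite("pics/w1c.png",cv2.resize(a,(790,587),interpolation=2))
E
```

```text
jig (array([548.69885967, -25.69099937,   5.98911106]), np.float64(0.24286826819577478))
stand (array([ 521.28035949, -267.29005935,   -2.94332335]), np.float64(0.020432018323263437))
mat (array([5.44445538e+02, 2.75115548e+02, 1.67655285e-01]), np.float64(0.054279140243560245))
yellow [([303.0, 143.0, 336.0, 181.0], 0.78)]
blue [([247.0, 184.0, 279.0, 197.0], 0.69)]
green [([356.0, 196.0, 389.0, 231.0], 0.8)]
```

View pics/w1c.png

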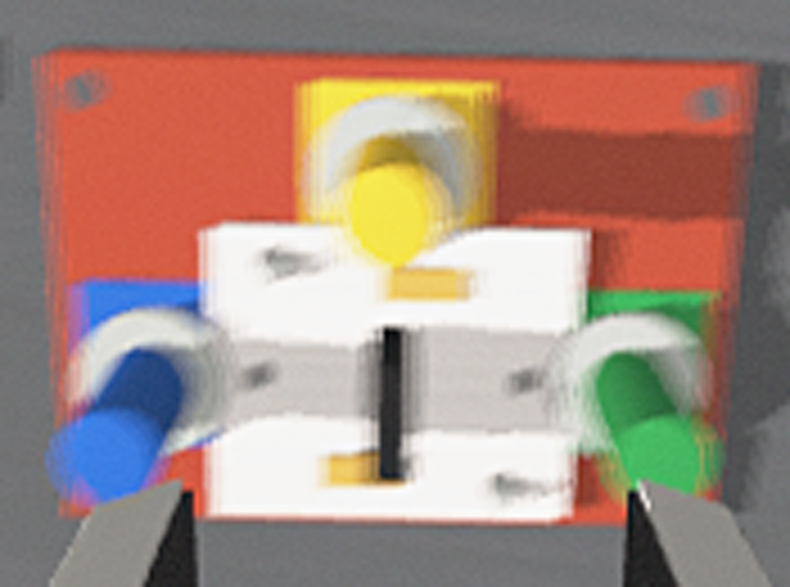

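```bash
sed -i 's/^print("jig".*/red[:]=cv2.morphologyEx(red,cv2.MORPH_OPEN,np.ones((3,3)));print("jig",fitm(s,red,lambda x:box(x[0],x[1],np.radians(x[2]),168,236,0,16),[550,-25,7],[8,8,4],"all"))/' meas.py
cat >> meas.py <<'E'
def tops(s,z0=37,z1=107,ctr=dict(yellow=(311.4,172.6),blue=(249.8,225.8),green=(373.4,225.8))):
  for c,uv in ctr.items(): print(c,"top",ray(s,uv,z1).round(1))
tops(s)
x,_=fitm(s,red,lambda x:box(x[0],x[1],np.radians(x[2]),168,236,0,16),[550,-25,7],[8,8,4],"all")
a=np.radians(x[2]);c,d=np.cos(a),np.sin(a)
for n,u,v in(("front",-70,0),("left",0,80),("right",0,-80)):print(n,(x[0]+c*u-d*v).round(1),(x[1]+d*u+c*v).round(1))
E
python3 meas.py
```

```text
jig (array([549.20069536, -25.26153944,   6.07648346]), np.float64(0.03818655273627516))
stand (array([ 521.75577716, -266.59101223,   -3.29265331]), np.float64(0.017448098172961713))
mat (array([544.36550564, 272.62874349,   0.8797404 ]), np.float64(0.05303770102225709))
yellow [([296.0, 145.0, 333.0, 185.0], 0.73)]
blue [([237.0, 190.0, 276.0, 238.0], 0.95)]
green [([351.0, 199.0, 386.0, 230.0], 0.6)]
yellow top [500.9 -33.2 107. ]
blue top [ 581.2 -104.7  107. ]
green top [561.1  56.  107. ]
front 479.6 -32.7
left 540.7 54.3
right 557.7 -104.8
```

```bash
python3 - <<'E'
from h import *
s=snapshot("wrist");pose()
a=s["image"][125:255,225:400];cv2.imwrite("pics/w2c.png",cv2.resize(a,(790,587),interpolation=2))
for P in((480,-33,107),(541,54,107),(558,-105,107),(480,-33,37),(549,-25,78)):
    u=px(s,P);print(P,u.round(1),((u-[225,125])*4.514).round())
E
```

```text
t4.7 tcp [508.7 -27.  301.5] yaw 7.30 tilt [0. 0.] op 61.2 gf 0.0 F [0.5 0.6 0.5]
(480, -33, 107) [313.3 155.9] [399. 139.]
(541, 54, 107) [374.2 211.2] [674. 389.]
(558, -105, 107) [250.3 208.8] [114. 378.]
(480, -33, 37) [313.6 148.8] [400. 107.]
(549, -25, 78) [312.9 203.1] [397. 352.]
```

View pics/w2c.png

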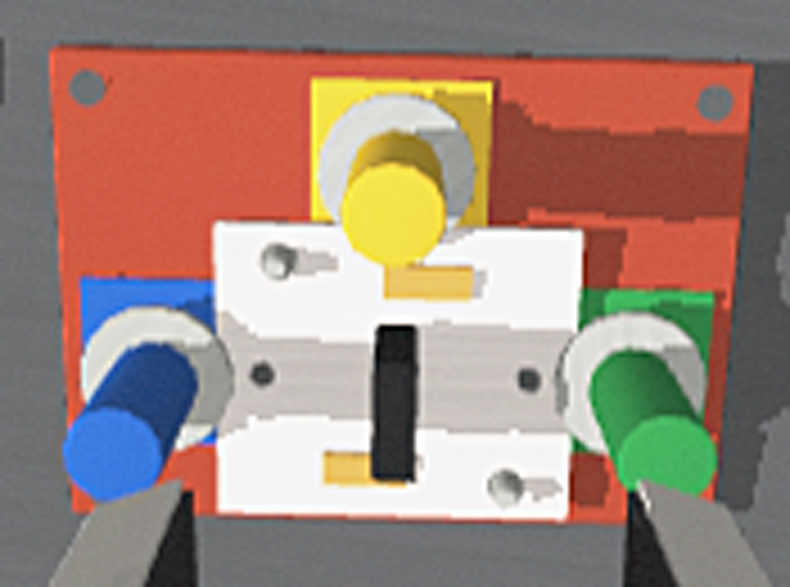

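```bash
python3 - <<'E'
from h import *
s=snapshot("wrist")
f=lambda c:(c[0]/4.514+225,c[1]/4.514+125)
W={}
for n,c,z in(("y",(393,214),107),("b",(112,453),107),("g",(668,459),107),("pinA",(277,260),41),("pinB",(505,486),41),("plateTL",(215,222),28),("plateTR",(583,228),28),("plateBR",(567,520),28),("plateBL",(218,513),28),("ribt",(397,332),78),("ribtL",(375,330),78),("ribtR",(417,330),78)):
    W[n]=ray(s,f(c),z)[:2];print(n,W[n].round(1))
print("platec",np.mean([W[k] for k in W if "plate" in k],0),"pinc",(W["pinA"]+W["pinB"])/2)
d=W["pinB"]-W["pinA"];print("yaw pins",np.degrees(np.arctan2(d[1],d[0]))-45,"yaw bg",np.degrees(np.arctan2(*(W["g"]-W["b"])[::1]))*-1)
E
```

```text
y [500.7 -32.1]
b [ 580.9 -104.3]
g [562.4  56.2]
pinA [534.  -66.9]
pinB [603.6  18.9]
plateTL [526.8 -89.6]
plateTR [513.3  32.9]
plateBR [619.   44.5]
plateBL [632.  -79.4]
ribt [542.6 -25.9]
ribtL [542.9 -32.6]
ribtR [541.3 -19.9]
platec [572.79519681 -22.90638733] pinc [568.78365803 -23.974409  ]
yaw pins 5.963931721644258 yaw bg 6.5776292698500125
```

```bash
python3 -m handwheel '9 14 -20 -1;9 14 -30 0;9 14 -30 0;9 14 -30 0;9 14 -30 0;8.5 13.5 -21.5 0;0 0 0 0;0 0 0 0' >/dev/null; python3 - <<'E'
from h import *
pose();pose()
s=snapshot("wrist");cv2.imwrite("pics/w3.png",s["image"]);pose()
for P in((562.2,56,107),(562.2,56,37)):print(px(s,P).round(1))
E
```

```text
t5.8 tcp [562.8  55.4 141. ] yaw 6.24 tilt [ 0.001 -0.   ] op 61.4 gf 0.0 F [ 0.4  0.3 -0.6]
t5.8 tcp [562.8  55.4 141. ] yaw 6.24 tilt [ 0.001 -0.   ] op 61.4 gf 0.0 F [ 0.4  0.3 -0.6]
t5.8 tcp [563.1  55.2 141.4] yaw 6.22 tilt [ 0.002 -0.   ] op 61.0 gf 0.0 F [0.  0.4 0.6]
[316.3 225.6]
[316. 199.]
```

View pics/w3.png

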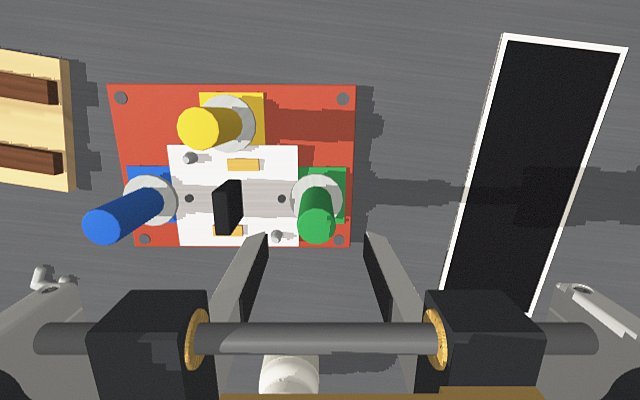

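The green grip top is at (317,225), against a predicted (316,226), so it is aligned. Next: descend, grip and lift.

```bash
python3 -m handwheel '0 0 -12 0;0 0 -12 0;0 0 -12 0;0 0 -12 0;0 0 -12 0;0 0 -12 0;0 0 -9 0;0 0 0 0' >/dev/null; python3 -m handwheel '0 0 0 0;0 0 0 0;0 0 0 0;0 0 0 0;0 0 0 0;0 0 0 0;0 0 0 0;0 0 0 0' -1 25; python3 -c 'from h import *;pose()'
```

```text
time: 7.8
position: [562.7, 55.6, 59.2]
ee_rot: [-0.17, 3.137, 0.0]
wrist_force: [-0.4, 0.3, 2.9]
opening: 30.0
grasp_force: 25.0
t7.8 tcp [562.7  55.6  59.2] yaw 6.22 tilt [0. 0.] op 30.0 gf 25.0 F [-0.4  0.3  2.9]
```

```bash
python3 -m handwheel '0 0 20 0;0 0 40 0;10.4 36.3 0 0;10.4 36.3 0 0;10.4 36.3 0 0;10.4 36.3 0 0;10.4 36.3 0 0;10.4 36.3 0 0' >/dev/null; python3 -m handwheel '0 0 0 0;0 0 -15 0;0 0 -20 0;0 0 -20 0;0 0 -12 0;0 0 -5 0;0 0 -2 0;0 0 -0.5 0' >/dev/null; python3 -c 'from h import *;pose()'; python3 -m handwheel '0 0 0 0;0 0 0 0;0 0 0 0;0 0 0 0;0 0 15 0;0 0 25 0;0 0 30 0;0 0 30 0' 0.3; python3 -c 'from h import *;pose()'
```

```text
t9.8 tcp [625.4 273.5  45.1] yaw 6.22 tilt [0.001 0.   ] op 29.9 gf 25.0 F [ 0.5 -0.  -4.8]
time: 10.8
position: [625.1, 273.4, 146.7]
ee_rot: [-0.17, 3.136, 0.0]
wrist_force: [0.7, -0.5, -0.4]
opening: 61.1
grasp_force: 0.0
t10.8 tcp [625.1 273.4 146.7] yaw 6.22 tilt [0.001 0.   ] op 61.1 gf 0.0 F [ 0.7 -0.5 -0.4]
```

```bash
python3 -m handwheel '-17.7 -43.6 0 0;-17.7 -43.6 0 0;-17.7 -43.6 0 0;-17.7 -43.6 0 0;-17.7 -43.6 0 0;-17.7 -43.6 0 0;-18 -43.8 0 0;0 0 0 0' >/dev/null; python3 - <<'E'
from h import *
s=snapshot("wrist");s=snapshot("wrist");pose();cv2.imwrite("pics/w4.png",s["image"])
print(px(s,(500.9,-32,107)).round(1),px(s,(625.2,273.4,92)))
E
```

```text
t11.9 tcp [501.1 -32.2 145.5] yaw 6.17 tilt [ 0.002 -0.   ] op 61.3 gf 0.0 F [-0.9  0.5 -0.4]
[316.7 224.2] [620.40239122 370.72881057]
```

View pics/w4.png

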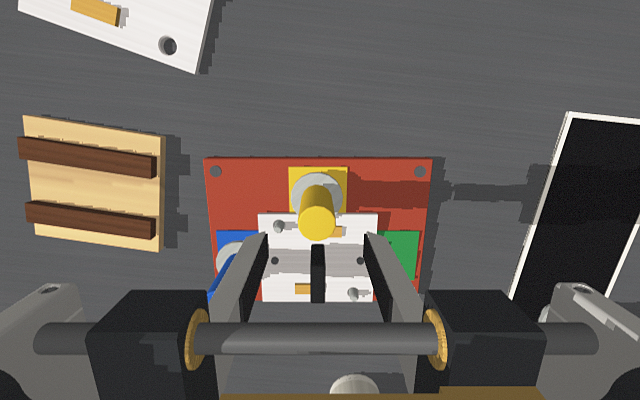

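The yellow top is at (317,223), as predicted. Next: grip it and carry it to the mat at (465,273).

```bash
python3 -m handwheel '0 0 -12 0;0 0 -14 0;0 0 -14 0;0 0 -14 0;0 0 -12 0;0 0 -12 0;0 0 -7.5 0;0 0 0 0' >/dev/null; python3 -m handwheel '0 0 0 0;0 0 0 0;0 0 0 0;0 0 0 0;0 0 0 0;0 0 0 0;0 0 20 0;0 0 40 0' -1 25; python3 -c 'from h import *;pose()';  python3 -m handwheel '-4.5 38 0 0;-4.5 38 0 0;-4.5 38 0 0;-4.5 38 0 0;-4.5 38 0 0;-4.5 38 0 0;-4.5 38 0 0;-4.5 39 0 0' >/dev/null; python3 -m handwheel '0 0 0 0;0 0 -15 0;0 0 -20 0;0 0 -20 0;0 0 -12 0;0 0 -5 0;0 0 -2 0;0 0 -0.5 0' >/dev/null; python3 -c 'from h import *;pose()'
```

```text
time: 13.9
position: [498.0, -31.3, 116.7]
ee_rot: [0.17, -3.13, -0.004]
wrist_force: [0.4, 0.0, -3.1]
opening: 29.7
grasp_force: 25.0
t13.9 tcp [498.  -31.3 116.7] yaw 6.21 tilt [-0.007  0.002] op 29.7 gf 25.0 F [ 0.4  0.  -3.1]
t15.9 tcp [465.1 273.   45. ] yaw 6.22 tilt [0.001 0.   ] op 29.5 gf 25.0 F [ 0.4 -0.  -3.7]
```

```bash
python3 -m handwheel '0 0 0 0;0 0 0 0;0 0 0 0;0 0 0 0;0 0 15 0;0 0 25 0;0 0 30 0;0 0 30 0' 0.3 >/dev/null; python3 -m handwheel '14.4 -47.1 0 0;14.4 -47.1 0 0;14.4 -47.1 0 0;14.4 -47.1 0 0;14.4 -47.1 0 0;14.4 -47.1 0 0;14.4 -47.1 0 0;14.6 -47.3 0 0' >/dev/null; python3 - <<'E'
from h import *
for i in range(3): s=snapshot("wrist")
pose();cv2.imwrite("pics/w5.png",s["image"])
M=roi(mask(s,"blue"),270,150,370,260)
print(px(s,(580.5,-103.8,107)).round(1),px(s,(580.5,-103.8,37)).round(1),cv2.boundingRect(M))
print(find_in(s,"weight_blue_mid")[:1])
E
```

```text
t18.1 tcp [ 580.7 -106.1  145.6] yaw 6.04 tilt [ 0.001 -0.   ] op 61.0 gf 0.0 F [-0.2  0.4  0. ]
[321.4 223.3] [320.1 197.6] (293, 164, 46, 77)
[{'box': [292.4, 170.8, 344.3, 245.4], 'p': 0.84}]
```

```bash
python3 -m handwheel '0 2.3 -12 0;0 0 -14 0;0 0 -14 0;0 0 -14 0;0 0 -12 0;0 0 -12 0;0 0 -7.5 0;0 0 0 0' >/dev/null; python3 -c 'from h import *;pose()'; python3 -m handwheel '0 0 0 0;0 0 0 0;0 0 0 0;0 0 0 0;0 0 0 0;0 0 0 0;0 0 20 0;0 0 40 0' -1 25; python3 -m handwheel '-4.5 47 0 0;-4.5 47 0 0;-4.5 47 0 0;-4.5 47 0 0;-4.5 47 0 0;-4.5 47 0 0;-4.5 47 0 0;-4.5 47 0 0' >/dev/null; python3 -m handwheel '0 0 0 0;0 0 -15 0;0 0 -20 0;0 0 -20 0;0 0 -12 0;0 0 -5 0;0 0 -2 0;0 0 -0.5 0' >/dev/null; python3 -c 'from h import *;pose()'
```

```text
t19.1 tcp [ 579.7 -101.7   58.3] yaw 6.22 tilt [-0.001  0.   ] op 60.9 gf 0.0 F [-0.5  0.1  0.4]
time: 20.1
position: [577.5, -100.3, 117.1]
ee_rot: [0.17, -3.131, -0.006]
wrist_force: [0.7, -0.0, -3.6]
opening: 29.8
grasp_force: 25.0
t22.1 tcp [544.6 274.4  45. ] yaw 6.22 tilt [0.001 0.   ] op 29.7 gf 25.0 F [ 0.3  0.2 -3.7]
```

```bash
python3 -m handwheel '0 0 0 0;0 0 0 0;0 0 0 0;0 0 0 0;0 0 15 0;0 0 25 0;0 0 30 0;0 0 30 0' 0.3 >/dev/null; python3 -m handwheel '3.7 -42.6 7 0;3.7 -42.6 7 0;3.7 -42.6 7 0;3.7 -42.6 7 0;3.7 -42.6 7 0;3.7 -42.6 7 0;3.8 -42.7 8 0;0 0 0 0' >/dev/null; python3 - <<'E'
from h import *
for i in range(5): s=snapshot("wrist")
pose();cv2.imwrite("pics/w6.png",s["image"])
print(px(s,(571,-23.8,78)).round(1))
a=s["image"][60:300,190:510];cv2.imwrite("pics/w6c.png",cv2.resize(a,(800,600),interpolation=2))
E
```

```text
t24.4 tcp [569.8 -22.9 194.3] yaw 6.31 tilt [-0.  0.] op 60.8 gf 0.0 F [-0.2 -0.2 -0.1]
[314.4 197.2]
```

View pics/w6c.png

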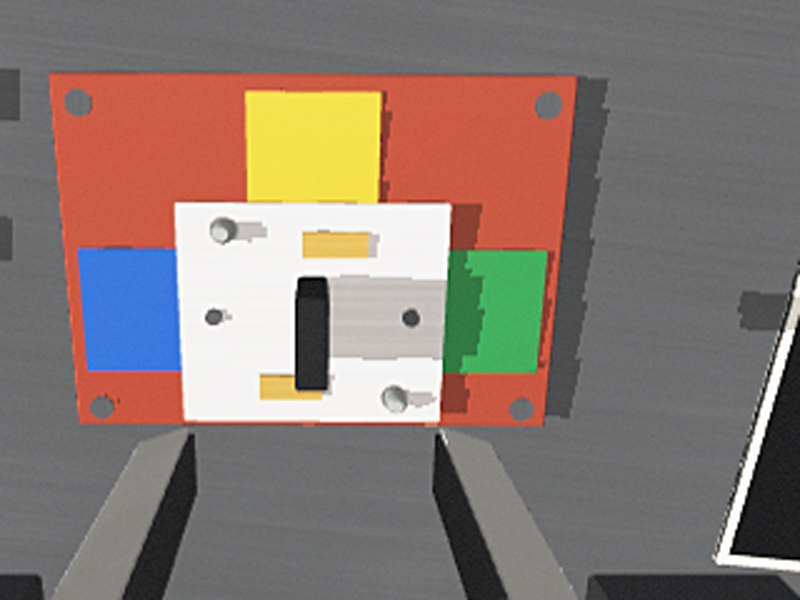

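Rib top is at crop (312,344), as predicted, and all pads are clear. Next: grip the rib.

```bash
python3 -m handwheel '1 -0.9 -20 0;0 0 -30 0;0 0 -30 0;0 0 -30 0;0 0 -25 0;0 0 -15 0;0 0 -6.5 0;0 0 0 0' >/dev/null; python3 -m handwheel '0 0 0 0;0 0 0 0;0 0 0 0;0 0 0 0;0 0 0 0;0 0 0 0;0 0 0 0;0 0 0 0' -1 40 >/dev/null; python3 -c 'from h import *;pose()';python3 -m handwheel '0 0 2 0;0 0 3 0;0 0 4 0;0 0 5 0;0 0 5 0;0 0 6 0;0 0 10 0;0 0 0 0'>/dev/null; python3 -c 'from h import *;pose()'
```

```text
t26.4 tcp [571.  -24.7  38. ] yaw 6.21 tilt [-0.  0.] op 13.7 gf 40.0 F [-0.1  1.3  1. ]
t27.4 tcp [572.  -25.2  74.3] yaw 6.22 tilt [ 0.002 -0.001] op 13.9 gf 40.0 F [ 0.2  0.6 -2.9]
```

```bash
python3 -m handwheel '0 0 20 0;-7 -34.5 10 -1.5;-7 -34.5 10 -1.5;-7 -34.5 10 -1.5;-7 -34.5 0 -1.5;-7 -34.5 0 -1.5;-7 -34.5 0 -1;-7 -34.5 0 -1' >/dev/null; python3 -m handwheel '0 0 0 0;0 0 0 0;0 0 0 0;0 0 0 0;0 0 0 0;0 0 0 0;0 0 0 0;0 0 0 0'>/dev/null; python3 - <<'E'
from h import *
pose()
for i in range(2): s=snapshot("wrist")
cv2.imwrite("pics/w7.png",s["image"])
a=s["image"][80:280,180:446];cv2.imwrite("pics/w7c.png",cv2.resize(a,(798,600),interpolation=2))
E
```

```text
t29.4 tcp [ 522.  -266.5  122.9] yaw -3.28 tilt [-0.  0.] op 13.5 gf 40.0 F [-0.4  0.  -3.3]
```

View pics/w7c.png

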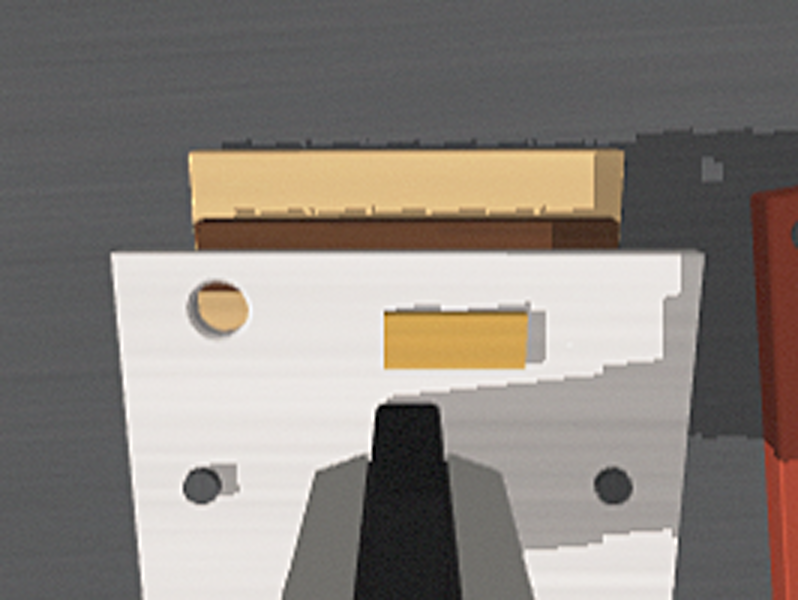

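```bash
python3 - <<'E'
from h import *
s=snapshot("wrist");f=lambda c:(c[0]/3+180-.33,c[1]/3+80-.33)
def frame(l,r,depth):
    m=(l+r)/2;d=r-l;yaw=np.arctan2(-d[0],d[1]);return np.round([*(m+depth*np.array([np.cos(yaw),np.sin(yaw)])),np.degrees(yaw),np.hypot(*d)],1)
print("plate",frame(ray(s,f((112,252)),112.9)[:2],ray(s,f((704,252)),112.9)[:2],52))
print("stand",frame(ray(s,f((189,152)),12)[:2],ray(s,f((624,152)),12)[:2],65))
B=[ray(s,f(c),24)[:2] for c in((195,222),(620,222))];print("batten front top?",B)
# edge lines by tracing gradient on columns
E
```

```text
plate [ 522.7 -266.4   -3.3  123. ]
stand [ 521.9 -266.6   -3.3  134.6]
batten front top? [array([ 473.21724241, -328.02361298]), array([ 480.70140362, -199.43483926])]
```

```bash
python3 -m handwheel '-0.7 0 -12 0;0 0 -18 0;0 0 -18 0;0 0 -14 0;0 0 -10 0;0 0 -6 0;0 0 -3 0;0 0 -1 0' >/dev/null; python3 -m handwheel '0 0 -0.4 0;0 0 -0.3 0;0 0 0 0;0 0 0 0;0 0 0 0;0 0 0 0;0 0 0 0;0 0 0 0'>/dev/null; python3 -c 'from h import *;pose()'
```

```text
t31.5 tcp [ 521.3 -266.5   40.2] yaw -3.28 tilt [-0.  0.] op 13.9 gf 40.0 F [ 0.4 -0.1 -2.5]
```

```bash
python3 -m handwheel '0 0 -0.3 0;0 0 -0.2 0;0 0 0 0;0 0 0 0;0 0 0 0;0 0 0 0;0 0 0 0;0 0 0 0'>/dev/null; python3 -c 'from h import *;pose()'; python3 -m handwheel '0 0 0 0;0 0 0 0;0 0 0 0;0 0 0 0;0 0 0 0;0 0 0 0;0 0 20 0;0 0 40 0' 0.3 >/dev/null; python3 -m handwheel '0 0 40 0;0 0 40 0;0 0 20 0;0 0 0 0;0 0 0 0;0 0 0 0;0 0 0 0;0 0 0 0'>/dev/null;  python3 - <<'E'
from h import *
pose()
s=snapshot("wrist");cv2.imwrite("pics/w8.png",s["image"])
a=s["image"][80:280,180:446];cv2.imwrite("pics/w8c.png",cv2.resize(a,(798,600),interpolation=2))
E
```

```text
t32.5 tcp [ 521.4 -266.5   40. ] yaw -3.28 tilt [ 0. -0.] op 14.0 gf 40.0 F [-2.3  1.4  2.7]
t34.5 tcp [ 521.2 -266.3  199.2] yaw -3.28 tilt [-0.001  0.001] op 61.3 gf 0.0 F [-0.8 -0.6 -0.6]
```

View pics/w8c.png

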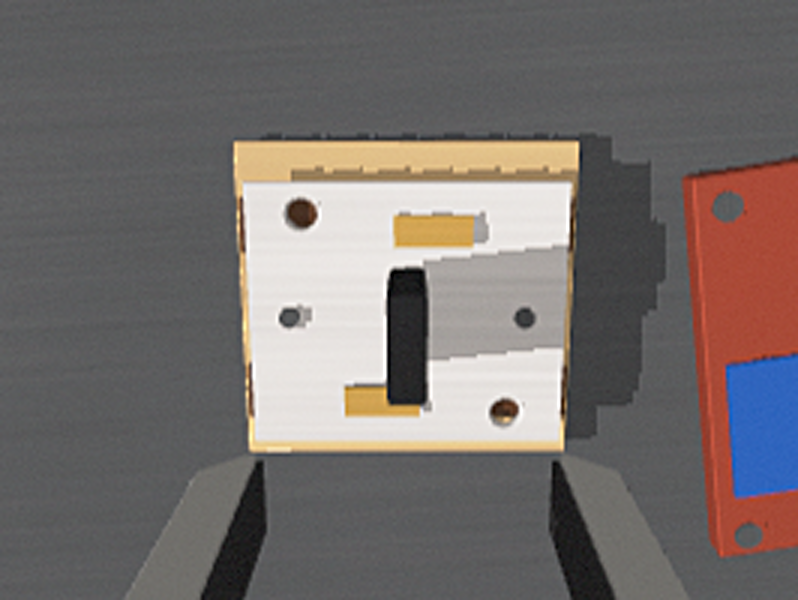

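```bash
python3 - <<'E'
from h import *
s=snapshot("wrist");f=lambda c:(c[0]/3+180-.33,c[1]/3+80-.33)
P=np.array([ray(s,f(c),30)[:2] for c in((243,182),(573,182),(563,441),(252,443))]);S=np.array([ray(s,f(c),12)[:2] for c in((235,142),(579,142),(565,451),(250,451))])
for n,w in(("plate",P),("stand",S)):
    d=w[1]-w[0];print(n,w.mean(0).round(1),np.degrees(np.arctan2(-d[0],d[1])).round(1),np.hypot(*d).round(1),np.hypot(*(w[2]-w[1])).round(1))
E
python3 -m handwheel '5 30 0 1.2;5 30 0 1.2;5 30 0 1.2;5 30 0 1.2;5 30 0 1.2;5 30 0 1.2;5 30 0 1.2;5 30 0 1.2' >/dev/null; python3 -m handwheel '0 0 0 0;0 0 0 0;0 0 0 0;0 0 0 0;0 0 0 0;0 0 0 0;0 0 0 0;0 0 0 0'>/dev/null
python3 - <<'E'
from h import *
pose();s=snapshot("wrist");cv2.imwrite("pics/w9.png",s["image"])
H,S,V=cv2.split(cv2.cvtColor(s["image"],cv2.COLOR_BGR2HSV));M=lambda b:(b*255).astype(np.uint8)
for c,lo,hi,x0 in(("yellow",24,33,(501.2,-31.7)),("blue",105,125,(580,-104)),("green",50,80,(562.3,56))):
    m=roi(M((H>lo)&(H<hi)&(S>120)),150,50,500,280)
    r=fitm(s,m,lambda x:box(x[0],x[1],np.radians(x[2]),60,60,19,19.1),[*x0,6.2],[5,5,3]);print(c,r[0].round(1),round(r[1],3))
bl=roi(M((V>0)&(S<256)),0,0,1,1)
E
```

```text
plate [ 523.1 -266.1] -3.3 123.9 104.2
stand [ 521.9 -266.2] -3.3 134.2 129.6
t36.6 tcp [561.4 -26.4 199.8] yaw 6.32 tilt [-0. -0.] op 61.4 gf 0.0 F [-0.2  0.1  0. ]
yellow [502.6 -30.4   6. ] 0.054
blue [ 580.8 -102.5    6.2] 0.023
green [564.2  55.7   6.1] 0.042
```

```bash
python3 -m handwheel '-2.4 43 -8 0;-2.4 43 -8 0;-2.4 43 -8 0;-2.4 43 -8 0;-2.4 43 -8 0;-2.4 43 -8 0;-2.4 42.8 -8 0;0 0 0 0' >/dev/null; python3 -m handwheel '0 0 0 0;0 0 0 0;0 0 0 0;0 0 0 0;0 0 0 0;0 0 0 0;0 0 0 0;0 0 0 0'>/dev/null
python3 - <<'E'
from h import *
pose();s=snapshot("wrist");cv2.imwrite("pics/w10.png",s["image"])
print(*[px(s,p).round() for p in((544.6,274.4,92),(465.1,273,92),(625.2,273.4,92))])
E
```

```text
t38.6 tcp [544.6 274.4 143.7] yaw 6.32 tilt [ 0. -0.] op 61.1 gf 0.0 F [-0.1  0.1  0.8]
[315. 218.] [325. 116.] [304. 304.]
```

View pics/w10.png

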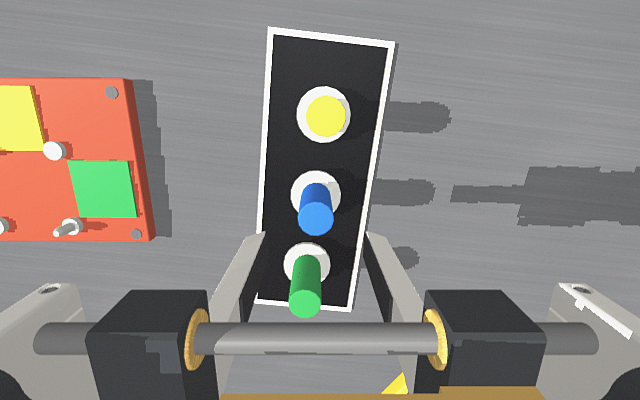

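All three weights stand on the mat where predicted: tops at (325,116), (315,218) and (304,304). Next, blue goes back.

```bash
python3 -m handwheel '0 0 -15 0;0 0 -18 0;0 0 -18 0;0 0 -16 0;0 0 -14 0;0 0 -12 0;0 0 -5.7 0;0 0 0 0' >/dev/null; python3 -m handwheel '0 0 0 0;0 0 0 0;0 0 0 0;0 0 0 0;0 0 0 0;0 0 0 0;0 0 30 0;0 0 45 0' -1 25; python3 -m handwheel '4.5 -47.2 0 0;4.5 -47.2 0 0;4.5 -47.2 0 0;4.5 -47.2 0 0;4.5 -47.2 0 0;4.5 -47.2 0 0;4.5 -47.2 0 0;4.3 -46.9 0 0' >/dev/null; python3 -m handwheel '0 0 0 0;0 0 0 0;0 0 -10 0;0 0 -15 0;0 0 -10 0;0 0 -5 0;0 0 0 0;0 0 0 0'>/dev/null; python3 -c 'from h import *;pose()'
```

```text
time: 40.7
position: [542.1, 273.6, 117.6]
ee_rot: [0.173, -3.13, 0.002]
wrist_force: [0.5, 0.3, -3.4]
opening: 29.5
grasp_force: 25.0
t42.7 tcp [ 580.8 -103.1   80.6] yaw 6.32 tilt [ 0.001 -0.   ] op 29.6 gf 25.0 F [ 0.5 -0.5 -3.8]
```

```bash
python3 -m handwheel '-0.3 0.2 -8 0;0 0 -6 0;0 0 -4 0;0 0 -2 0;0 0 -0.4 0;0 0 0 0;0 0 0 0;0 0 0 0'>/dev/null; python3 -c 'from h import *;pose()';  python3 -m handwheel '0 0 0 0;0 0 0 0;0 0 0 0;0 0 0 0;0 0 15 0;0 0 25 0;0 0 30 0;0 0 20 0' 0.3; python3 -m handwheel '-14.4 47 0 0;-14.4 47 0 0;-14.4 47 0 0;-14.4 47 0 0;-14.4 47 0 0;-14.4 47 0 0;-14.4 47 0 0;-14.4 47 0 0' >/dev/null; python3 -m handwheel '0 0 0 0;0 0 0 0;0 0 0 0;0 0 0 0;0 0 0 0;0 0 0 0;0 0 0 0;0 0 0 0'>/dev/null; python3 -c 'from h import *;pose()'
```

```text
t43.7 tcp [ 579.9 -102.6   60.3] yaw 6.33 tilt [-0.001  0.   ] op 29.7 gf 25.0 F [-4.8  2.4  5.1]
time: 44.7
position: [580.9, -103.0, 152.3]
ee_rot: [-0.173, 3.134, -0.002]
wrist_force: [-0.9, -0.3, -0.2]
opening: 61.1
grasp_force: 0.0
t46.7 tcp [464.8 273.3 149.6] yaw 6.32 tilt [-0. -0.] op 60.9 gf 0.0 F [0.7 0.2 0.9]
```

```bash
python3 -m handwheel '0 0 -15 0;0 0 -20 0;0 0 -20 0;0 0 -18 0;0 0 -14 0;0 0 -12 0;0 0 -5.6 0;0 0 0 0' >/dev/null; python3 -m handwheel '0 0 0 0;0 0 0 0;0 0 0 0;0 0 0 0;0 0 0 0;0 0 0 0;0 0 30 0;0 0 45 0' -1 25; python3 -m handwheel '4.7 -38 0 0;4.7 -38 0 0;4.7 -38 0 0;4.7 -38 0 0;4.7 -38 0 0;4.7 -38 0 0;4.7 -38 0 0;4.5 -38.2 0 0' >/dev/null; python3 -m handwheel '0 0 0 0;0 0 0 0;0 0 -10 0;0 0 -15 0;0 0 -10 0;0 0 -5 0;0 0 0 0;0 0 0 0'>/dev/null; python3 -c 'from h import *;pose()'
```

```text
time: 48.7
position: [462.6, 272.5, 118.2]
ee_rot: [0.173, -3.131, 0.002]
wrist_force: [0.6, 0.4, -3.2]
opening: 29.8
grasp_force: 25.0
t50.7 tcp [502.7 -31.1  80.5] yaw 6.32 tilt [ 0.001 -0.   ] op 29.9 gf 25.0 F [-0.2  0.2 -4.1]
```

Now I place yellow and go to green at (625.2,273.4).

```bash
python3 -m handwheel '-0.4 0.2 -8 0;0 0 -6 0;0 0 -4 0;0 0 -2 0;0 0 -0.4 0;0 0 0 0;0 0 0 0;0 0 0 0'>/dev/null; python3 -c 'from h import *;pose()';  python3 -m handwheel '0 0 0 0;0 0 0 0;0 0 0 0;0 0 0 0;0 0 15 0;0 0 25 0;0 0 30 0;0 0 20 0' 0.3; python3 -m handwheel '15.4 38 0 0;15.4 38 0 0;15.4 38 0 0;15.4 38 0 0;15.4 38 0 0;15.4 38 0 0;15.4 38 0 0;15.2 38.3 0 0' >/dev/null; python3 -m handwheel '0 0 0 0;0 0 0 0;0 0 0 0;0 0 0 0;0 0 0 0;0 0 0 0;0 0 0 0;0 0 0 0'>/dev/null; python3 -c 'from h import *;pose()'
```

```text
t51.7 tcp [501.7 -30.7  60.3] yaw 6.33 tilt [-0.001  0.   ] op 29.4 gf 25.0 F [-5.4  0.6  5.4]
time: 52.7
position: [502.7, -31.0, 152.4]
ee_rot: [-0.173, 3.134, -0.002]
wrist_force: [-0.1, -0.8, 0.2]
opening: 61.3
grasp_force: 0.0
t54.7 tcp [624.8 273.6 149.6] yaw 6.32 tilt [-0. -0.] op 61.5 gf 0.0 F [ 0.2 -0.3 -0.2]
```

```bash
python3 -m handwheel '0 0 -15 0;0 0 -20 0;0 0 -20 0;0 0 -18 0;0 0 -14 0;0 0 -12 0;0 0 -5.6 0;0 0 0 0' >/dev/null; python3 -m handwheel '0 0 0 0;0 0 0 0;0 0 0 0;0 0 0 0;0 0 0 0;0 0 0 0;0 0 30 0;0 0 45 0' -1 25; python3 -m handwheel '-7.7 -27.2 0 0;-7.7 -27.2 0 0;-7.7 -27.2 0 0;-7.7 -27.2 0 0;-7.7 -27.2 0 0;-7.7 -27.2 0 0;-7.7 -27.2 0 0;-7.7 -27.1 0 0' >/dev/null; python3 -m handwheel '0 0 0 0;0 0 0 0;0 0 -10 0;0 0 -15 0;0 0 -10 0;0 0 -5 0;0 0 0 0;0 0 0 0'>/dev/null; python3 -c 'from h import *;pose()'
```

```text
time: 56.7
position: [622.3, 272.9, 117.1]
ee_rot: [0.173, -3.13, 0.002]
wrist_force: [0.3, 0.5, -3.5]
opening: 29.6
grasp_force: 25.0
t58.7 tcp [563.7  56.   80.5] yaw 6.32 tilt [ 0.001 -0.   ] op 29.4 gf 25.0 F [ 0.2  0.1 -3.5]
```

```bash
python3 -m handwheel '-0.3 0 -8 0;0 0 -6 0;0 0 -4 0;0 0 -2 0;0 0 -0.4 0;0 0 0 0;0 0 0 0;0 0 0 0'>/dev/null; python3 -c 'from h import *;pose()';  python3 -m handwheel '0 0 0 0;0 0 0 0;0 0 0 0;0 0 0 0;0 0 15 0;0 0 25 0;0 0 30 0;0 0 40 0' 0.3 >/dev/null; python3 -m handwheel '-6.7 -12 15 0;-6.7 -12 15 0;-6.7 -12 15 0;-6.7 -12 15 0;-6.7 -12 15 0;-6.7 -12 15 0;-6.7 -12 15 0;0 0 0 0' >/dev/null; python3 -m handwheel '0 0 0 0;0 0 0 0;0 0 0 0;0 0 0 0;0 0 0 0;0 0 0 0;0 0 0 0;0 0 0 0'>/dev/null; python3 - <<'E'
from h import *
pose();s=snapshot("wrist");cv2.imwrite("pics/w11.png",s["image"])
a=s["image"][100:260,100:420];cv2.imwrite("pics/w11c.png",cv2.resize(a,(800,400),interpolation=2))
for n,p in(("y",(502.2,-30.9)),("b",(580.4,-102.9)),("g",(563.2,56.1))):
    for z in(107,37):print(n,z,((px(s,(*p,z))-[100,100])*2.5).round())
E
```

```text
t59.7 tcp [562.8  56.1  60.3] yaw 6.33 tilt [-0.001 -0.   ] op 29.8 gf 25.0 F [-6.   0.7  5.4]
t62.7 tcp [516.1 -28.  274.7] yaw 6.32 tilt [ 0. -0.] op 61.2 gf 0.0 F [-0.9  0.4  1.2]
y 107 [535. 181.]
y 37 [536. 155.]
b 107 [371. 322.]
b 37 [397. 276.]
g 107 [699. 322.]
g 37 [674. 276.]
```

View pics/w11c.png

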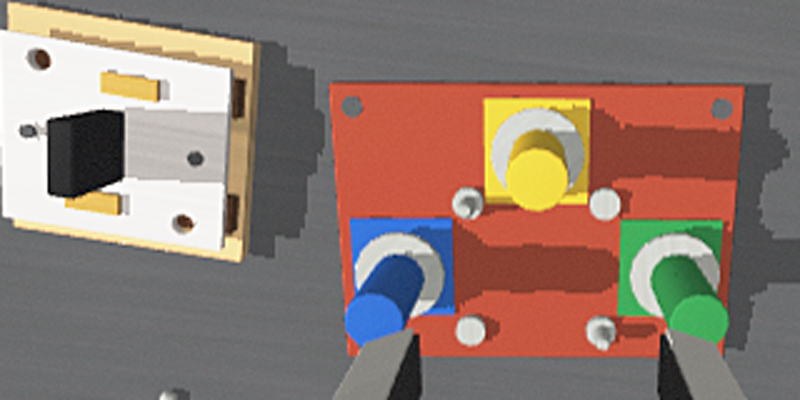

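The weights stand upright on their own pads (tops at crop (537,181), (374,322) and (698,322), as predicted), and the plate lies square on the stand.

```bash
python3 -c 'from h import *;print(sign_off())'
```

```text
the job is handed in; nothing more can be done
None
```

The job is handed in at about 63 s of the 125 s: in the last picture all three weights stand upright near the middle of their own pads, and the plate lies square on the stand, about 1 mm off centre; the paint jar was never touched.

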